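# Sort the bench leftovers into the trays

### The job

Sort the leftovers on the bench into the wooden trays: both wooden offcuts side by side into the large undivided tray, one steel angle bracket into each bay of the divided tray, and the tape measure into the small square tray. Set each thing down (do not drop it) the same way up as it is now, resting flat on the tray floor, and leave the glue bottle and the roll of masking tape where they are.

Things in the scene. Friction and masses are not known exactly. Their poses are not given: they have to be found in the camera images.
- offcut_flat: long pine offcut, a flat wooden block 95 x 28 mm and 19 mm thick, lying flat. Origin at the centre of its underside, z up; its long side runs at 102 degrees (1.78 rad) counter-clockwise from its own +x axis, seen from above.
- offcut_thick: short thick pine offcut, a wooden block 75 x 40 mm and 40 mm high. Origin at the centre of its underside, z up; its long side runs at 55 degrees (0.96 rad) counter-clockwise from its own +x axis, seen from above.
- bracket_a: steel angle bracket (one of two alike) standing on its foot: foot plate 50 x 40 mm, 5 mm thick, with an upright leg 50 mm high, 40 mm wide, 5 mm thick along one end. Origin on the underside, on the centre line; own +x along the foot (leg at x = -15 to -10 mm, foot to x = +35 mm), y across the 40 mm width, z up. About 0.12 kg; can be gripped across the 40 mm width at the leg.
- bracket_b: steel angle bracket (one of two alike) standing on its foot: foot plate 50 x 40 mm, 5 mm thick, with an upright leg 50 mm high, 40 mm wide, 5 mm thick along one end. Origin on the underside, on the centre line; own +x along the foot (leg at x = -15 to -10 mm, foot to x = +35 mm), y across the 40 mm width, z up. About 0.12 kg; can be gripped across the 40 mm width at the leg.
- tape_measure: brown tape measure with a black round face, standing on its base: 69 mm long, 34 mm wide, 61 mm high, about 0.2 kg. Origin on the underside, within 3 mm of its middle, z up; its long side runs at 65 degrees (1.13 rad) counter-clockwise from its own +x axis, seen from above; grip it across the 34 mm width.
- plain_tray: large undivided shallow wooden tray for offcuts, 130 mm along its own x, 190 mm along its own y outside; inside 114 x 174 mm. Fixed. Floor 8 mm above the bench, rim 8 mm wide and 10 mm higher than the floor. Origin under the tray's centre at bench height, z up.
- divided_tray: shallow wooden tray with a divider along its own x axis through the middle, 110 mm x 190 mm (x, y) outside; two bays, each 94 x 83 mm inside, centred at y = +45.5 and -45.5 mm; divider 8 mm wide, 9 mm higher than the floor. Fixed. Floor 8 mm above the bench, rim 8 mm wide and 10 mm higher than the floor. Origin under the tray's centre at bench height, z up.
- small_tray: small square shallow wooden tray for the tape measure, 112 x 112 mm outside, 96 x 96 mm inside. Fixed. Floor 8 mm above the bench, rim 8 mm wide and 10 mm higher than the floor. Origin under the tray's centre at bench height, z up.
- glue_bottle: white wood-glue bottle with a red cap, 57 mm in diameter, 170 mm high, loose, standing behind the trays; origin at the centre of its underside, z up. Leave it alone.
- masking_tape: roll of masking tape lying flat, 95 mm in diameter, 25 mm high, loose; origin at the centre of its underside. Leave it alone.
Mind the look-alikes: they are no part of the job. What is shaped like the bracket_b but green is not meant.

How it is judged:
By the outcome, as a careful person would: the job done as asked, in the order asked, and still so for the second after the job is handed in, with the robot touching nothing.
It also fails if it takes over 115 s, if anything falls off the work surface, if the arm or the gripper's body presses on something with over 40 N, if the wrist force passes 120 N, or if a joint passes its speed limit or range.

### The arm

A 6-joint arm with a two-finger parallel gripper is mounted at the origin on a cart in front of the work surface, level with it; the furniture and walls round the work are solid. World frame = base frame: x ahead of the robot, y to its left, z up, the work surface at z = 0. Lengths are in m, angles in rad, forces in N, time in s.
With the tool pointing down it reaches from about 0.4 to 0.825 m from the base axis. Payload 7 kg.
Tool frame: the origin (TCP) lies on the front face of the gripper's body, between the roots of the fingers; the fingertips stand 66 mm ahead of it and the grasp point (between the pads) lies 47 mm ahead of it; z points along the fingers, y is the line along which they close (so a half turn about z gives the same grasp; the last joint's range is limited). The gripper opens to 88 mm and grips with 3 to 60 N. Pads are 19 mm wide; open, the fingers measure 130 mm over their backs; the gripper's body (78 mm by 193 mm) begins 47 mm behind the grasp point.
Start: joints at [1.593, 0.359, 0.012, 0, -1.224, -0.288], TCP at [0.177, 0.651, 0.292] pointing down, gripper open.
Joint ranges: [-3.07, 3.07], [-1.43, 2.12], [-1.02, 1.25], [-3.03, 1.67], [-3.05, -0], [-3.03, 3.03]. Speed limits (rad/s): [2.39, 2.39, 3.01, 3.14, 3.14, 3.14].

### API

Orientations are given as [roll, pitch, yaw] about the fixed x, y, z axes, in that order (R = Rz(yaw) Ry(pitch) Rx(roll)).
In Python, from station import arm gives the robot as it stands. The module is installed in compiled form; this text tells all that it offers.
- The arm moves only by the tool move_arm, never from a script. Its argument "increments" is a list of rows, each an object of numbers: "jaw": the gripper command: -1 is shut, 1 is fully open, values between are in proportion; "dx", "dy", "dz": the shift along the tool's x, y, z in m; "twist": the turn about the tool's z in rad. A call has 1 to 12 rows; each row shifts and turns the commanded pose from where the row before left it, along the tool's axes as they then stand; what a row does not reach is not made up. A row lasts 1/12 s, in which the tool goes at most 41.7 mm and 7.16 degrees, less where a joint would pass 70% of its speed; a pose out of reach is approached as far as the arm can. A call is refused whole if a number of a shift passes 0.0417 or a number of a turn 0.125, either way. A call with a gripper value outside its range is refused whole. The fingers move at their own pace and stop on an object; "force" is the grip in N (left out, the last holds). Time passes only in rows, so rows that do not move let the fingers close. It gives the time, the measured TCP pose, the force, the opening and the grip force at its end, in the units of the state.
- arm.get_state(): the state, without advancing time (a new reading comes with each control period).
- arm.grab_frame(name): name is "scene" or "top" or "wrist"; returns the picture (384x512x3 uint8, blue, green, red); there is no depth.
- arm.camera_info(name): a dict with "K" (3x3 intrinsics, pixels), "extrinsics" (4x4, takes a point from camera to world coordinates). Camera axes: x right, y down, z forward; pixel columns grow to the right and rows downward; lengths in m; the calibration is good to about 2 mm. A picture is of the moment at which its call begins: read the wrist's pose just before it. camera_info takes no time and is no camera call; for the wrist camera it gives the pose at the moment of the call.
- arm.job_done(): hands the job in; it is judged then, once.
Trained networks look in the newest picture that a camera, given by its name, has taken for a name from the list of things; names that differ only in an ending like _2 or _b are one class to them, and where a whole thing is asked for, a point or a joint stands for the part that bears it (a point fixed in the world has none). Each returns a list of dicts, best first, with "score" (0 to 1); they miss things now and then, are a little off and sometimes report something else, mostly with a low value. They report only what shows in the picture. A call takes as long as a camera call. They do not tell look-alikes from the thing itself.
- arm.find_in(camera, name): "position" ([x, y, z] in m, in world coordinates, good to about 4 mm: the middle of the surface that is visible of it).
- arm.silhouettes(camera, name): "pixels" (384x512 bool, what is visible of it).
- arm.pinpoint(camera, name): "position" ([x, y, z] in m, in world coordinates, good to about 4 mm: a listed point, or the origin of a listed thing).
The state is a dict: "t": time; "q": joint angles; "qd": joint speeds; "joint_efforts": joint torques, N m; "eef_pos": TCP position; "ee_rot": TCP orientation; "force": force on the tool from outside, world axes, zero at the start; "moment": the same for the moment, N m; "width": finger opening in m; "gripper_force": force on a finger pad.
Only numpy, scipy, OpenCV 4.12 (cv2) and the standard library are available. Lean on these libraries where they do the work, as an engineer would, in place of code of your own. Each camera call takes 0.05 s, during which the arm holds its last target. There are 200 camera calls.

## Working session

There is one attempt and no reset: what is moved stays moved. The work goes in short steps, Python scripts to look and compute and a tool call to move; the robot and the scene stay as the last step left them, time stands still between calls to the robot, and variables do not carry over. Pictures are saved under pics/ and viewed, at most 14 in all, crops included, and the job is handed in when it is done.

Besides the shell and the picture viewer there is one more tool, called after "Request:" as name(argument=value, ...), one argument or row to a line, values as JSON. move_arm: Moves the arm, as the interface text tells. Its arguments: {"type":"object","properties":{"increments":{"type":"array"},"force":{"type":"number"}},"required":["increments"]}

```bash
mkdir -p pics; python3 - <<'E'
from station import arm
import cv2,numpy as np
s=arm.get_state();print(s['t'],s['eef_pos'],s['ee_rot'],s['width'])
for c in("scene","top"):
    im=arm.grab_frame(c);cv2.imwrite(f"pics/{c}0.png",im)
    i=arm.camera_info(c);print(c,np.round(i['K'],1).tolist(),np.round(i['extrinsics'],3).tolist())
for n in "offcut_flat offcut_thick bracket_a tape_measure plain_tray divided_tray small_tray glue_bottle masking_tape".split():
    for f in(arm.find_in,arm.pinpoint):
        print(n,f.__name__,[(np.round(d['position'],3).tolist(),round(d['score'],2)) for d in f("top",n)])
E
```

```text
0.0 [0.17723664 0.65091463 0.29124774] [ 3.13995978e+00 -1.41212131e-04 -2.65914637e-01] 0.08731395047884087
scene [[463.9, 0.0, 249.8], [0.0, 463.9, 192.4], [0.0, 0.0, 1.0]] [[0.543, -0.557, 0.628, -0.13], [-0.84, -0.356, 0.41, -0.595], [-0.005, -0.75, -0.661, 0.793], [0.0, 0.0, 0.0, 1.0]]
top [[459.3, 0.0, 252.1], [0.0, 459.3, 187.7], [0.0, 0.0, 1.0]] [[-0.017, -0.984, 0.175, 0.33], [-1.0, 0.018, 0.003, -0.134], [-0.006, -0.175, -0.984, 1.488], [0.0, 0.0, 0.0, 1.0]]
offcut_flat call [([0.448, -0.177, 0.016], 0.64)]
offcut_flat call [([0.45, -0.175, -0.004], 0.48)]
offcut_thick call [([0.445, -0.063, 0.036], 0.71)]
offcut_thick call [([0.444, -0.062, -0.001], 0.88)]
bracket_a call [([0.457, -0.309, 0.006], 0.64), ([0.593, -0.456, 0.003], 0.55), ([0.441, 0.081, 0.006], 0.54)]
bracket_a call [([0.448, -0.307, -0.001], 0.67), ([0.429, 0.077, -0.002], 0.57), ([0.598, -0.453, -0.002], 0.56)]
tape_measure call [([0.449, 0.2, 0.057], 0.52)]
tape_measure call [([0.45, 0.208, 0.003], 0.62), ([0.6, -0.099, -0.003], 0.62)]
plain_tray call [([0.6, -0.098, 0.008], 0.76)]
plain_tray call [([0.6, -0.097, -0.001], 0.77)]
divided_tray call [([0.602, 0.113, 0.008], 0.82)]
divided_tray call []
small_tray call [([0.596, -0.322, 0.007], 0.6)]
small_tray call [([0.594, -0.319, 0.001], 0.79)]
glue_bottle call [([0.724, 0.022, 0.104], 0.69)]
glue_bottle call [([0.734, 0.033, -0.004], 0.64)]
masking_tape call [([0.419, -0.453, 0.022], 0.76)]
masking_tape call [([0.421, -0.451, -0.004], 0.55), ([0.734, 0.031, -0.001], 0.4)]
```

```bash
python3 - <<'E'
import cv2
a=cv2.imread("pics/top0.png");cv2.imwrite("pics/top0b.png",cv2.resize(a,(800,600)))
E
```

```text
(no output)
```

View pics/top0b.png

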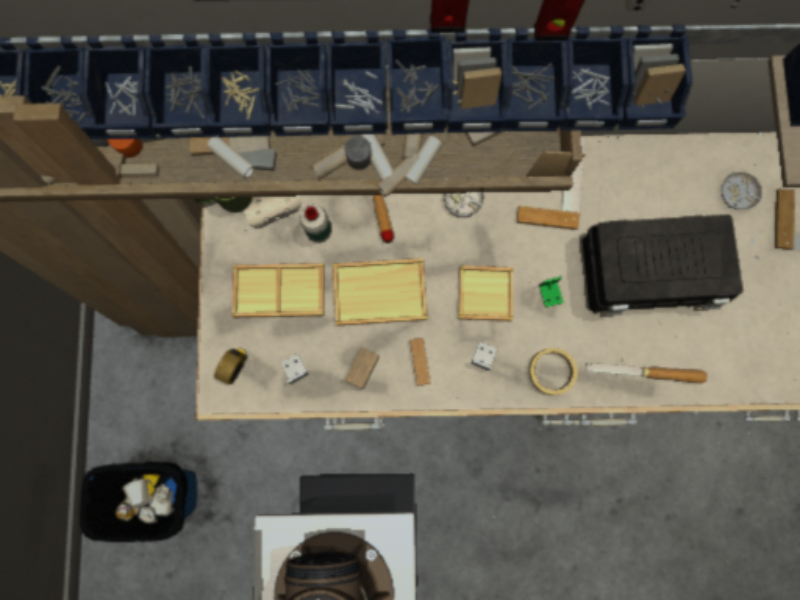

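View pics/scene0.png

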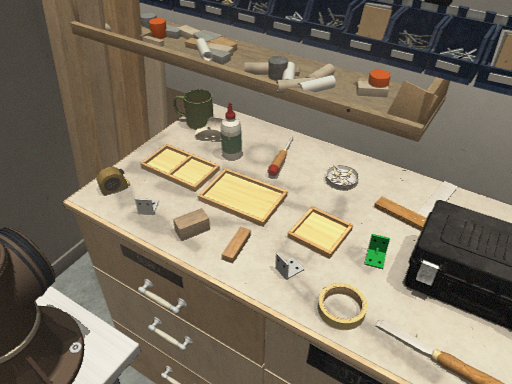

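The top view (800x600) shows the tape measure at (230,366), bracket 1 at (293,369), the thick offcut at (362,368), the flat offcut at (420,361) and bracket 2 at (484,355). There are three bracket candidates: grey (293,369), grey (484,355) and green (551,292). The task says the green one is a look-alike, so the two grey ones are meant. I'll confirm that in a crop while fitting poses to the silhouettes.

```bash
cat > fit.py <<'E'
from station import arm
import cv2,numpy as np
from scipy.optimize import minimize
def box(x0,x1,y0,y1,z0,z1): return np.array([[x,y,z] for x in(x0,x1) for y in(y0,y1) for z in(z0,z1)])
def cb(l,w,h): return [box(-l/2,l/2,-w/2,w/2,0,h)]
M=dict(offcut_flat=cb(.095,.028,.019),offcut_thick=cb(.075,.04,.04),
 bracket_a=[box(-.015,.035,-.02,.02,0,.005),box(-.015,-.01,-.02,.02,0,.05)],
 tape_measure=cb(.069,.034,.061),plain_tray=cb(.13,.19,.018),divided_tray=cb(.11,.19,.018),small_tray=cb(.112,.112,.018))
def proj(P,i):
    E=np.linalg.inv(i['extrinsics']);c=P@E[:3,:3].T+E[:3,3];u=c@np.array(i['K']).T;return u[:,:2]/u[:,2:]
def pose(P,p,z=0):
    c,s=np.cos(p[2]),np.sin(p[2]);return P@np.array([[c,-s,0],[s,c,0],[0,0,1]]).T+[p[0],p[1],z]
S=4
def render(name,p,i,z=0):
    m=np.zeros((384*S,512*S),np.uint8)
    for b in M[name]:
        h=cv2.convexHull(np.float32((proj(pose(b,p,z),i)+.5)*S))
        cv2.fillConvexPoly(m,np.int32(np.round(h*16)),1,shift=4)
    return m
def masks(cam,name,xy,i):
    best=None;u=proj(np.array([[*xy,.01]]),i)[0]
    for d in arm.silhouettes(cam,name):
        m=d['pixels'];ys,xs=np.nonzero(m)
        if len(xs)==0: continue
        e=np.hypot(xs.mean()-u[0],ys.mean()-u[1])
        if e<20 and (best is None or e<best[0]): best=(e,m)
    return None if best is None else cv2.resize(best[1].astype(np.uint8),None,fx=S,fy=S,interpolation=cv2.INTER_NEAREST)
def fit(name,xy,cams,yaws,z=0):
    D=[(masks(c,name,xy,arm.camera_info(c)),arm.camera_info(c)) for c in cams]
    D=[d for d in D if d[0] is not None]
    if not D: return None
    B=[]
    def cost(p):
        t=0
        for m,i in D:
            r=render(name,p,i,z)
            t+=1-(r&m).sum()/max((r|m).sum(),1)
        return t/len(D)
    for y in yaws:
        r=minimize(cost,[*xy,y],method='Nelder-Mead',options=dict(initial_simplex=np.array([[*xy,y],[xy[0]+.008,xy[1],y],[xy[0],xy[1]+.008,y],[xy[0],xy[1],y+.4]]),maxfev=70))
        B.append((round(r.fun,3),np.round(r.x,4).tolist()))
    B.sort();return len(D),B[:2]
E
python3 - <<'E'
from fit import *
for c in("scene","top"):arm.grab_frame(c)
a4=[0,.8,1.57,2.36]
for n,xy,ys in[("offcut_flat",(.45,-.176),a4),("offcut_thick",(.445,-.062),a4),("bracket_a",(.445,-.307),[0,1.05,2.1,3.14,4.2,5.2]),("bracket_a",(.432,.079),[0,1.05,2.1,3.14,4.2,5.2]),("tape_measure",(.449,.205),a4),("plain_tray",(.6,-.098),[0]),("divided_tray",(.602,.113),[0]),("small_tray",(.595,-.32),[0])]:
    for cs in (["top","scene"],):
        print(n,fit(n,xy,cs,ys))
a=cv2.imread("pics/top0.png")[160:270,120:370];b=cv2.imread("pics/scene0.png")[180:290,90:400]
cv2.imwrite("pics/crop0.png",np.vstack([cv2.resize(a,(750,300)),cv2.resize(b,(750,266))]))
E
```

```text
offcut_flat (2, [(np.float64(0.135), [0.4509, -0.179, 0.1339]), (np.float64(0.136), [0.4509, -0.1786, 3.2913])])
offcut_thick (2, [(np.float64(0.084), [0.4387, -0.0608, 2.6582]), (np.float64(0.084), [0.4387, -0.0605, 2.6494])])
bracket_a (2, [(np.float64(0.158), [0.45, -0.307, -0.3889]), (np.float64(0.159), [0.45, -0.3067, 5.868])])
bracket_a (2, [(np.float64(0.148), [0.4325, 0.0769, 0.4489]), (np.float64(0.149), [0.4325, 0.0767, 0.4464])])
tape_measure (2, [(np.float64(0.185), [0.4469, 0.2046, 2.7619]), (np.float64(0.185), [0.4471, 0.2051, -0.4096])])
plain_tray (2, [(np.float64(0.049), [0.5981, -0.0988, 0.0584])])
divided_tray (2, [(np.float64(0.048), [0.6053, 0.1132, -0.0068])])
small_tray (2, [(np.float64(0.063), [0.5923, -0.3213, -0.0363])])
```

View pics/crop0.png

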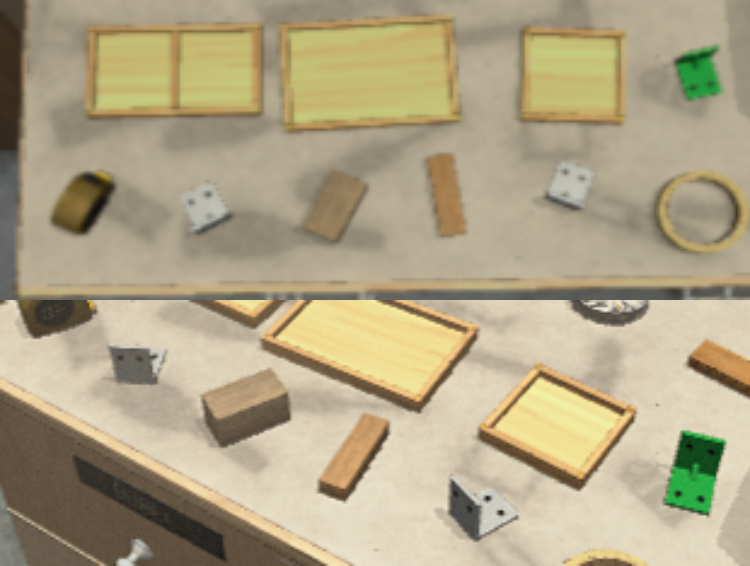

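The crop confirms two grey brackets, at crop pixels (205,205) and (570,185), with the leg side nearer the robot. The green one at (697,70) is the look-alike and stays. Offcuts go first, so I'm moving toward the flat one along an arc.

Request:
move_arm(
  increments=[
    {"jaw":1,"dx":0.022,"dy":0.023},
    {"jaw":1,"dx":0.022,"dy":0.023},
    {"jaw":1,"dx":0.022,"dy":0.023},
    {"jaw":1,"dx":0.022,"dy":0.023},
    {"jaw":1,"dx":0.022,"dy":0.023},
    {"jaw":1,"dx":0.022,"dy":0.023},
    {"jaw":1,"dx":0.022,"dy":0.023},
    {"jaw":1,"dx":0.022,"dy":0.023},
    {"jaw":1,"dx":0.022,"dy":0.023},
    {"jaw":1,"dx":0.022,"dy":0.023},
    {"jaw":1,"dx":0.018,"dy":0.0235},
    {"jaw":1,"dx":0.018,"dy":0.0235},
  ],
  force=20,
)

```text
$.increments[0]: bad value
```

Request:
move_arm(
  increments=[
    {"jaw":1,"dx":0.018,"dy":0.0235},
    {"jaw":1,"dx":0.018,"dy":0.0235},
    {"jaw":1,"dx":0.018,"dy":0.0235},
    {"jaw":1,"dx":0.018,"dy":0.0235},
    {"jaw":1,"dx":0.018,"dy":0.0235},
    {"jaw":1,"dx":0.018,"dy":0.0235},
    {"jaw":1,"dx":0.011,"dy":0.031},
    {"jaw":1,"dx":0.011,"dy":0.031},
    {"jaw":1,"dx":0.011,"dy":0.031},
    {"jaw":1,"dx":0.011,"dy":0.031},
    {"jaw":1,"dx":0.011,"dy":0.031},
    {"jaw":1,"dx":0.011,"dy":0.031},
  ],
)

```text
$.increments[0]: bad value
```

Request:
move_arm(
  increments=[
    {"jaw":1,"dx":0.022,"dy":0.023,"dz":0,"twist":0},
    {"jaw":1,"dx":0.022,"dy":0.023,"dz":0,"twist":0},
    {"jaw":1,"dx":0.022,"dy":0.023,"dz":0,"twist":0},
    {"jaw":1,"dx":0.022,"dy":0.023,"dz":0,"twist":0},
    {"jaw":1,"dx":0.022,"dy":0.023,"dz":0,"twist":0},
    {"jaw":1,"dx":0.022,"dy":0.023,"dz":0,"twist":0},
    {"jaw":1,"dx":0.022,"dy":0.023,"dz":0,"twist":0},
    {"jaw":1,"dx":0.022,"dy":0.023,"dz":0,"twist":0},
    {"jaw":1,"dx":0.022,"dy":0.023,"dz":0,"twist":0},
    {"jaw":1,"dx":0.022,"dy":0.023,"dz":0,"twist":0},
    {"jaw":1,"dx":0.018,"dy":0.0235,"dz":0,"twist":0},
    {"jaw":1,"dx":0.018,"dy":0.0235,"dz":0,"twist":0},
  ],
  force=20,
)

```text
t: 2.9
eef_pos: [0.352, 0.3153, 0.2924]
ee_rot: [-3.141, -0.0, -0.266]
force: [2.1, -0.2, -0.3]
width: 0.0874
gripper_force: 0.0
```

Request:
move_arm(
  increments=[
    {"jaw":1,"dx":0.018,"dy":0.0235,"dz":0,"twist":0},
    {"jaw":1,"dx":0.018,"dy":0.0235,"dz":0,"twist":0},
    {"jaw":1,"dx":0.018,"dy":0.0235,"dz":0,"twist":0},
    {"jaw":1,"dx":0.018,"dy":0.0235,"dz":0,"twist":0},
    {"jaw":1,"dx":0.018,"dy":0.0235,"dz":0,"twist":0},
    {"jaw":1,"dx":0.018,"dy":0.0235,"dz":0,"twist":0},
    {"jaw":1,"dx":0.011,"dy":0.031,"dz":0,"twist":0},
    {"jaw":1,"dx":0.011,"dy":0.031,"dz":0,"twist":0},
    {"jaw":1,"dx":0.011,"dy":0.031,"dz":0,"twist":0},
    {"jaw":1,"dx":0.011,"dy":0.031,"dz":0,"twist":0},
    {"jaw":1,"dx":0.011,"dy":0.031,"dz":0,"twist":0},
    {"jaw":1,"dx":0.011,"dy":0.031,"dz":0,"twist":0},
  ],
)

```text
t: 3.9
eef_pos: [0.4333, -0.046, 0.2926]
ee_rot: [-3.141, -0.001, -0.265]
force: [0.3, -0.1, -0.3]
width: 0.0878
gripper_force: 0.0
```

Request:
move_arm(
  increments=[
    {"jaw":1,"dx":0.011,"dy":0.031,"dz":0,"twist":0},
    {"jaw":1,"dx":0.011,"dy":0.031,"dz":0,"twist":0},
    {"jaw":1,"dx":0.011,"dy":0.031,"dz":0,"twist":0},
    {"jaw":1,"dx":0,"dy":0,"dz":0,"twist":-0.1},
    {"jaw":1,"dx":0,"dy":0,"dz":0,"twist":-0.1},
    {"jaw":1,"dx":0,"dy":0,"dz":0,"twist":-0.1},
    {"jaw":1,"dx":0,"dy":0,"dz":0,"twist":-0.1},
    {"jaw":1,"dx":0,"dy":0,"dz":0,"twist":0},
    {"jaw":1,"dx":0,"dy":0,"dz":0,"twist":0},
  ],
)

```text
t: 4.65
eef_pos: [0.4409, -0.1429, 0.2923]
ee_rot: [3.142, -0.0, 0.131]
force: [-0.1, 0.1, 1.0]
width: 0.0877
gripper_force: 0.0
```

```bash
cat > go.py <<'E'
from station import arm
import numpy as np
def go(x,y,yaw,graspz,h=0,off=0):
    "tool-frame shift from measured pose to grasp point at x,y (offset along yaw), height"
    s=arm.get_state();p=s['eef_pos'];w=s['ee_rot'][2]
    d=np.array([x+off*np.cos(yaw),y+off*np.sin(yaw),graspz+.047])-p
    c,n=np.cos(w),np.sin(w)
    print('t',round(s['t'],1),'tcp',np.round(p,4),'yaw',round(w,3),'| dx,dy,dz',np.round([c*d[0]+n*d[1],n*d[0]-c*d[1],-d[2]],4),'twist',round(-((yaw-w+np.pi)%(2*np.pi)-np.pi),3))
E
python3 - <<'E'
from fit import *;from go import go
im=arm.grab_frame("wrist");cv2.imwrite("pics/w1.png",im)
r=[]
for n,xy,y0 in[("offcut_flat",(.451,-.179),.134),("offcut_thick",(.439,-.061),-.483),("bracket_a",(.45,-.307),-.389),("plain_tray",(.598,-.099),.058),("small_tray",(.592,-.321),-.036)]:
    f=fit(n,xy,["wrist"],[y0]);print(n,f)
go(.451,-.179,.134,.022)
E
```

```text
offcut_flat (1, [(np.float64(0.044), [0.4501, -0.1796, 0.1336])])
offcut_thick (1, [(np.float64(0.032), [0.4384, -0.0607, -0.4772])])
bracket_a (1, [(np.float64(0.047), [0.452, -0.3081, -0.4108])])
plain_tray (1, [(np.float64(0.01), [0.5982, -0.0983, 0.0494])])
small_tray (1, [(np.float64(0.026), [0.5915, -0.3202, -0.0539])])
t 5.0 tcp [ 0.441  -0.1428  0.2922] yaw 0.133 | dx,dy,dz [0.0051 0.0372 0.2232] twist -0.001
```

View pics/w1.png

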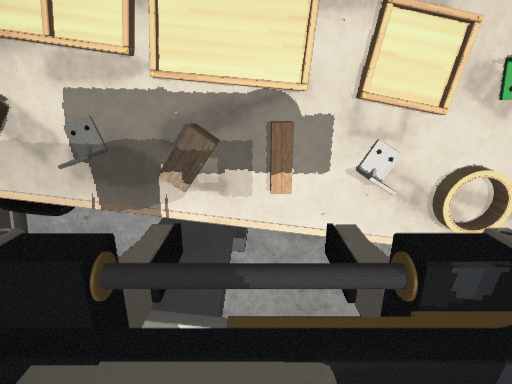

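The wrist view shows the flat offcut at (282,157), with the fit agreeing to about 1 mm. Descending onto it and gripping.

Request:
move_arm(
  increments=[
    {"jaw":1,"dx":0.004,"dy":0.0377,"dz":0,"twist":0},
    {"jaw":1,"dx":0,"dy":0,"dz":0.033,"twist":0},
    {"jaw":1,"dx":0,"dy":0,"dz":0.033,"twist":0},
    {"jaw":1,"dx":0,"dy":0,"dz":0.033,"twist":0},
    {"jaw":1,"dx":0,"dy":0,"dz":0.033,"twist":0},
    {"jaw":1,"dx":0,"dy":0,"dz":0.033,"twist":0},
    {"jaw":1,"dx":0,"dy":0,"dz":0.028,"twist":0},
    {"jaw":1,"dx":0,"dy":0,"dz":0.02,"twist":0},
    {"jaw":1,"dx":0,"dy":0,"dz":0.01,"twist":0},
    {"jaw":1,"dx":0,"dy":0,"dz":0,"twist":0},
    {"jaw":1,"dx":0,"dy":0,"dz":0,"twist":0},
  ],
)

```text
t: 5.87
eef_pos: [0.4499, -0.1797, 0.0686]
ee_rot: [-3.142, 0.002, 0.134]
force: [0.3, 0.8, -0.2]
width: 0.0878
gripper_force: 0.0
```

Request:
move_arm(
  increments=[
    {"jaw":-1,"dx":0,"dy":0,"dz":0,"twist":0},
    {"jaw":-1,"dx":0,"dy":0,"dz":0,"twist":0},
    {"jaw":-1,"dx":0,"dy":0,"dz":0,"twist":0},
    {"jaw":-1,"dx":0,"dy":0,"dz":0,"twist":0},
    {"jaw":-1,"dx":0,"dy":0,"dz":0,"twist":0},
    {"jaw":-1,"dx":0,"dy":0,"dz":0,"twist":0},
    {"jaw":-1,"dx":0,"dy":0,"dz":0,"twist":0},
    {"jaw":-1,"dx":0,"dy":0,"dz":0,"twist":0},
  ],
  force=25,
)

```text
t: 6.53
eef_pos: [0.45, -0.1797, 0.0692]
ee_rot: [3.142, -0.0, 0.134]
force: [-0.4, -0.6, 0.1]
width: 0.0403
gripper_force: 0.0
```

Request:
move_arm(
  increments=[
    {"jaw":-1,"dx":0,"dy":0,"dz":0,"twist":0},
    {"jaw":-1,"dx":0,"dy":0,"dz":0,"twist":0},
    {"jaw":-1,"dx":0,"dy":0,"dz":0,"twist":0},
    {"jaw":-1,"dx":0,"dy":0,"dz":0,"twist":0},
    {"jaw":-1,"dx":0,"dy":0,"dz":-0.01,"twist":0},
    {"jaw":-1,"dx":0,"dy":0,"dz":-0.025,"twist":0},
    {"jaw":-1,"dx":0,"dy":0,"dz":-0.025,"twist":0},
  ],
)

```text
t: 7.12
eef_pos: [0.4489, -0.1797, 0.1288]
ee_rot: [-3.141, 0.003, 0.134]
force: [1.2, -1.0, -0.4]
width: 0.0275
gripper_force: 25.0
```

Request:
move_arm(
  increments=[
    {"jaw":-1,"dx":0.025,"dy":-0.003,"dz":0,"twist":0},
    {"jaw":-1,"dx":0.0325,"dy":-0.003,"dz":0,"twist":0},
    {"jaw":-1,"dx":0.0325,"dy":-0.003,"dz":0,"twist":0},
    {"jaw":-1,"dx":0.032,"dy":-0.003,"dz":0,"twist":0},
    {"jaw":-1,"dx":0.022,"dy":-0.003,"dz":0,"twist":0},
    {"jaw":-1,"dx":0.01,"dy":-0.001,"dz":0,"twist":0.045},
    {"jaw":-1,"dx":0,"dy":0,"dz":0,"twist":0.04},
    {"jaw":-1,"dx":0,"dy":0,"dz":0,"twist":0},
    {"jaw":-1,"dx":0,"dy":0,"dz":0,"twist":0},
  ],
)

```text
t: 7.87
eef_pos: [0.5999, -0.1432, 0.1286]
ee_rot: [-3.141, 0.001, 0.05]
force: [-0.5, 1.1, -1.3]
width: 0.0278
gripper_force: 25.0
```

```bash
python3 - <<'E'
from fit import *;from go import go
im=arm.grab_frame("wrist");cv2.imwrite("pics/w2.png",im)
s=arm.get_state();z=s['eef_pos'][2]-.0692
print(s['width'],s['gripper_force'],fit("offcut_flat",(.6004,-.1432),["wrist"],[.05],z))
print(fit("plain_tray",(.5982,-.0983),["wrist"],[.0494]))
go(.6004,-.1432,.0494,.0305)
E
```

```text
0.027763029591164713 24.99986708164215 None
None
t 8.0 tcp [ 0.6    -0.1434  0.1292] yaw 0.05 | dx,dy,dz [ 0.0004 -0.0002  0.0517] twist 0.001
```

View pics/w2.png

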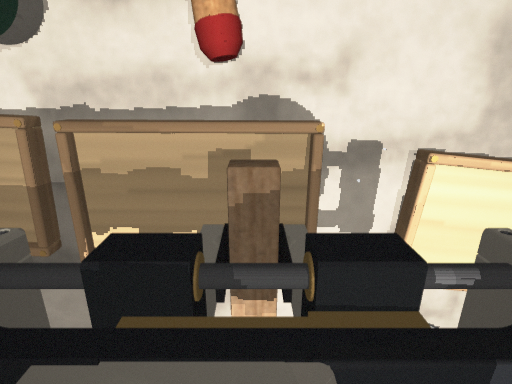

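The wrist view shows the flat offcut held straight at (253,240), over the right part of the plain tray. Lowering it.

Request:
move_arm(
  increments=[
    {"jaw":-1,"dx":0,"dy":0,"dz":0.02,"twist":0},
    {"jaw":-1,"dx":0,"dy":0,"dz":0.015,"twist":0},
    {"jaw":-1,"dx":0,"dy":0,"dz":0.01,"twist":0},
    {"jaw":-1,"dx":0,"dy":0,"dz":0.004,"twist":0},
    {"jaw":-1,"dx":0,"dy":0,"dz":0.0025,"twist":0},
    {"jaw":-1,"dx":0,"dy":0,"dz":0,"twist":0},
    {"jaw":-1,"dx":0,"dy":0,"dz":0,"twist":0},
  ],
)

```text
t: 8.6
eef_pos: [0.6009, -0.1433, 0.0783]
ee_rot: [3.141, -0.001, 0.049]
force: [-0.8, 0.2, -0.6]
width: 0.0277
gripper_force: 25.0
```

Request:
move_arm(
  increments=[
    {"jaw":-1,"dx":0,"dy":0,"dz":0.001,"twist":0},
    {"jaw":-1,"dx":0,"dy":0,"dz":0,"twist":0},
    {"jaw":-1,"dx":0,"dy":0,"dz":0,"twist":0},
  ],
)

```text
t: 8.85
eef_pos: [0.6009, -0.1432, 0.0772]
ee_rot: [3.142, -0.001, 0.049]
force: [0.2, 0.4, 1.0]
width: 0.0278
gripper_force: 25.0
```

Request:
move_arm(
  increments=[
    {"jaw":-1,"dx":0,"dy":0,"dz":0.0005,"twist":0},
    {"jaw":-1,"dx":0,"dy":0,"dz":0,"twist":0},
    {"jaw":-1,"dx":0,"dy":0,"dz":0,"twist":0},
  ],
)

```text
t: 9.1
eef_pos: [0.6009, -0.1432, 0.0772]
ee_rot: [3.141, -0.001, 0.05]
force: [-1.1, 1.4, 6.3]
width: 0.0275
gripper_force: 25.0
```

Request:
move_arm(
  increments=[
    {"jaw":0.05,"dx":0,"dy":0,"dz":0,"twist":0},
    {"jaw":0.05,"dx":0,"dy":0,"dz":0,"twist":0},
    {"jaw":0.05,"dx":0,"dy":0,"dz":0,"twist":0},
    {"jaw":0.05,"dx":0,"dy":0,"dz":-0.01,"twist":0},
    {"jaw":0.05,"dx":0,"dy":0,"dz":-0.03,"twist":0},
    {"jaw":0.5,"dx":0,"dy":0,"dz":-0.04,"twist":0},
    {"jaw":1,"dx":0,"dy":0,"dz":-0.04,"twist":0},
    {"jaw":1,"dx":-0.033,"dy":-0.018,"dz":0,"twist":0},
    {"jaw":1,"dx":-0.033,"dy":-0.018,"dz":0,"twist":0},
    {"jaw":1,"dx":-0.033,"dy":-0.018,"dz":0,"twist":0},
    {"jaw":1,"dx":-0.033,"dy":-0.018,"dz":0,"twist":0},
    {"jaw":1,"dx":-0.026,"dy":-0.0185,"dz":0,"twist":0},
  ],
)

```text
t: 10.1
eef_pos: [0.4357, -0.0606, 0.1965]
ee_rot: [-3.141, -0.0, 0.048]
force: [0.2, 0.7, 0.3]
width: 0.085
gripper_force: 0.0
```

Request:
move_arm(
  increments=[
    {"jaw":1,"dx":0,"dy":0,"dz":0,"twist":0.105},
    {"jaw":1,"dx":0,"dy":0,"dz":0,"twist":0.105},
    {"jaw":1,"dx":0,"dy":0,"dz":0,"twist":0.105},
    {"jaw":1,"dx":0,"dy":0,"dz":0,"twist":0.105},
    {"jaw":1,"dx":0,"dy":0,"dz":0,"twist":0.105},
    {"jaw":1,"dx":0,"dy":0,"dz":0,"twist":0},
    {"jaw":1,"dx":0,"dy":0,"dz":0,"twist":0},
  ],
)

```text
t: 10.68
eef_pos: [0.4383, -0.0606, 0.1967]
ee_rot: [-3.141, -0.001, -0.472]
force: [-0.1, 0.2, -0.3]
width: 0.0876
gripper_force: 0.0
```

```bash
python3 - <<'E'
from fit import *;from go import go
im=arm.grab_frame("wrist");cv2.imwrite("pics/w3.png",im)
print(fit("offcut_thick",(.4384,-.0607),["wrist"],[-.477]),fit("offcut_flat",(.601,-.143),["wrist"],[.05],.008),fit("plain_tray",(.5982,-.0983),["wrist"],[.0494]))
go(.4384,-.0607,-.477,.027)
E
```

```text
(1, [(np.float64(0.044), [0.438, -0.0611, -0.4815])]) None None
t 10.9 tcp [ 0.4382 -0.0606  0.1963] yaw -0.474 | dx,dy,dz [ 0.0002 -0.      0.1223] twist 0.003
```

View pics/w3.png

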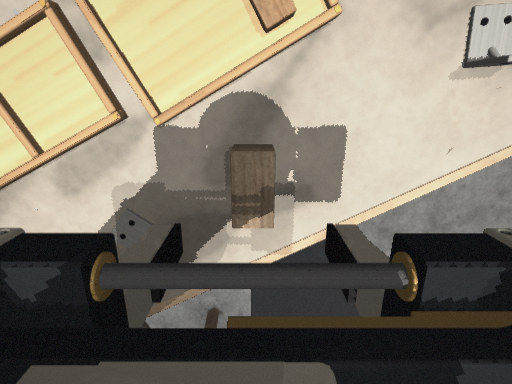

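The wrist view shows the thick offcut centred between the fingers at (253,187). Descending and gripping.

Request:
move_arm(
  increments=[
    {"jaw":1,"dx":0,"dy":0,"dz":0.035,"twist":0},
    {"jaw":1,"dx":0,"dy":0,"dz":0.035,"twist":0},
    {"jaw":1,"dx":0,"dy":0,"dz":0.03,"twist":0},
    {"jaw":1,"dx":0,"dy":0,"dz":0.015,"twist":0},
    {"jaw":1,"dx":0,"dy":0,"dz":0.007,"twist":0},
    {"jaw":1,"dx":0,"dy":0,"dz":0,"twist":0},
    {"jaw":-1,"dx":0,"dy":0,"dz":0,"twist":0},
    {"jaw":-1,"dx":0,"dy":0,"dz":0,"twist":0},
    {"jaw":-1,"dx":0,"dy":0,"dz":0,"twist":0},
    {"jaw":-1,"dx":0,"dy":0,"dz":0,"twist":0},
    {"jaw":-1,"dx":0,"dy":0,"dz":0,"twist":0},
    {"jaw":-1,"dx":0,"dy":0,"dz":0,"twist":0},
  ],
)

```text
t: 11.88
eef_pos: [0.4384, -0.0605, 0.0747]
ee_rot: [-3.141, -0.001, -0.476]
force: [-0.5, -0.4, 0.2]
width: 0.0533
gripper_force: 0.0
```

Request:
move_arm(
  increments=[
    {"jaw":-1,"dx":0,"dy":0,"dz":0,"twist":0},
    {"jaw":-1,"dx":0,"dy":0,"dz":0,"twist":0},
    {"jaw":-1,"dx":0,"dy":0,"dz":0,"twist":0},
    {"jaw":-1,"dx":0,"dy":0,"dz":0,"twist":0},
    {"jaw":-1,"dx":0,"dy":0,"dz":0,"twist":0},
  ],
)

```text
t: 12.3
eef_pos: [0.4383, -0.0606, 0.0743]
ee_rot: [-3.141, -0.0, -0.476]
force: [-2.4, 0.8, 4.7]
width: 0.0401
gripper_force: 25.0
```

Request:
move_arm(
  increments=[
    {"jaw":-1,"dx":0,"dy":0,"dz":-0.01,"twist":0},
    {"jaw":-1,"dx":0,"dy":0,"dz":-0.025,"twist":0},
    {"jaw":-1,"dx":0,"dy":0,"dz":-0.025,"twist":0},
    {"jaw":-1,"dx":0.025,"dy":-0.011,"dz":0,"twist":0},
    {"jaw":-1,"dx":0.033,"dy":-0.0145,"dz":0,"twist":0},
    {"jaw":-1,"dx":0.033,"dy":-0.0145,"dz":0,"twist":0},
    {"jaw":-1,"dx":0.033,"dy":-0.0145,"dz":0,"twist":0},
    {"jaw":-1,"dx":0.022,"dy":-0.0087,"dz":0,"twist":0},
    {"jaw":-1,"dx":0,"dy":0,"dz":0,"twist":-0.09},
    {"jaw":-1,"dx":0,"dy":0,"dz":0,"twist":-0.09},
    {"jaw":-1,"dx":0,"dy":0,"dz":0,"twist":-0.09},
    {"jaw":-1,"dx":0,"dy":0,"dz":0,"twist":-0.09},
  ],
)

```text
t: 13.3
eef_pos: [0.5966, -0.0714, 0.1332]
ee_rot: [3.141, 0.002, -0.112]
force: [0.1, 0.6, 0.5]
width: 0.0397
gripper_force: 25.0
```

Request:
move_arm(
  increments=[
    {"jaw":-1,"dx":0,"dy":0,"dz":0,"twist":-0.085},
    {"jaw":-1,"dx":0,"dy":0,"dz":0,"twist":-0.08},
    {"jaw":-1,"dx":0,"dy":0,"dz":0,"twist":0},
    {"jaw":-1,"dx":0,"dy":0,"dz":0,"twist":0},
  ],
)

```text
t: 13.63
eef_pos: [0.5967, -0.0713, 0.1337]
ee_rot: [3.142, 0.001, 0.047]
force: [0.4, -0.1, -1.1]
width: 0.0399
gripper_force: 25.0
```

```bash
python3 - <<'E'
from go import *;import cv2
cv2.imwrite("pics/w4.png",arm.grab_frame("wrist"))
go(.5969,-.0713,.0494,.0355)
E
```

```text
t 13.7 tcp [ 0.5967 -0.0713  0.1338] yaw 0.046 | dx,dy,dz [ 0.0002 -0.      0.0513] twist -0.003
```

View pics/w4.png

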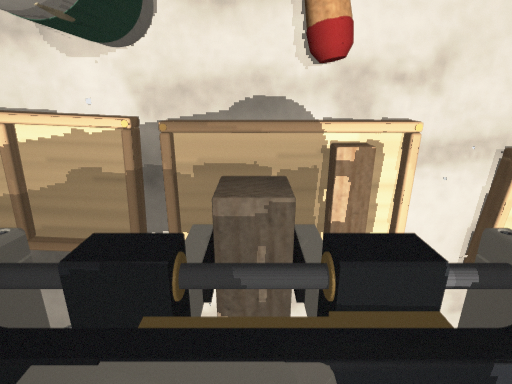

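The wrist view shows the thick offcut held square at (253,240). The flat one lies in the tray at (352,185), clear of the fingers. Lowering.

Request:
move_arm(
  increments=[
    {"jaw":-1,"dx":0,"dy":0,"dz":0.02,"twist":0},
    {"jaw":-1,"dx":0,"dy":0,"dz":0.016,"twist":0},
    {"jaw":-1,"dx":0,"dy":0,"dz":0.01,"twist":0},
    {"jaw":-1,"dx":0,"dy":0,"dz":0.004,"twist":0},
    {"jaw":-1,"dx":0,"dy":0,"dz":0.001,"twist":0},
    {"jaw":-1,"dx":0,"dy":0,"dz":0,"twist":0},
    {"jaw":-1,"dx":0,"dy":0,"dz":0,"twist":0},
  ],
)

```text
t: 14.27
eef_pos: [0.5974, -0.0712, 0.0838]
ee_rot: [-3.142, -0.001, 0.049]
force: [0.3, 0.7, -0.1]
width: 0.0398
gripper_force: 25.0
```

Request:
move_arm(
  increments=[
    {"jaw":-1,"dx":0,"dy":0,"dz":0.0006,"twist":0},
    {"jaw":-1,"dx":0,"dy":0,"dz":0,"twist":0},
    {"jaw":-1,"dx":0,"dy":0,"dz":0,"twist":0},
  ],
)

```text
t: 14.52
eef_pos: [0.5971, -0.0713, 0.0829]
ee_rot: [-3.142, -0.001, 0.049]
force: [0.3, -0.0, -1.1]
width: 0.04
gripper_force: 25.0
```

Request:
move_arm(
  increments=[
    {"jaw":-1,"dx":0,"dy":0,"dz":0.0007,"twist":0},
    {"jaw":-1,"dx":0,"dy":0,"dz":0,"twist":0},
    {"jaw":-1,"dx":0,"dy":0,"dz":0,"twist":0},
  ],
)

```text
t: 14.77
eef_pos: [0.5972, -0.0713, 0.0823]
ee_rot: [3.142, -0.001, 0.049]
force: [-0.3, -0.2, 4.6]
width: 0.0401
gripper_force: 25.0
```

Request:
move_arm(
  increments=[
    {"jaw":-1,"dx":0,"dy":0,"dz":0.0003,"twist":0},
    {"jaw":-1,"dx":0,"dy":0,"dz":0,"twist":0},
    {"jaw":-1,"dx":0,"dy":0,"dz":0,"twist":0},
  ],
)

```text
t: 15.02
eef_pos: [0.5972, -0.0713, 0.0823]
ee_rot: [3.142, -0.001, 0.049]
force: [-1.0, 0.2, 7.8]
width: 0.0399
gripper_force: 25.0
```

Contact. Releasing, lifting, and going to the left bracket.

Request:
move_arm(
  increments=[
    {"jaw":0.18,"dx":0,"dy":0,"dz":0,"twist":0},
    {"jaw":0.18,"dx":0,"dy":0,"dz":0,"twist":0},
    {"jaw":0.18,"dx":0,"dy":0,"dz":0,"twist":0},
    {"jaw":0.18,"dx":0,"dy":0,"dz":-0.01,"twist":0},
    {"jaw":0.18,"dx":0,"dy":0,"dz":-0.03,"twist":0},
    {"jaw":0.5,"dx":0,"dy":0,"dz":-0.04,"twist":0},
    {"jaw":1,"dx":0,"dy":0,"dz":-0.04,"twist":0},
    {"jaw":1,"dx":-0.024,"dy":-0.0216,"dz":0,"twist":0},
    {"jaw":1,"dx":-0.024,"dy":-0.0216,"dz":0,"twist":0},
    {"jaw":1,"dx":-0.024,"dy":-0.0216,"dz":0,"twist":0},
    {"jaw":1,"dx":-0.024,"dy":-0.0216,"dz":0,"twist":0},
    {"jaw":1,"dx":-0.024,"dy":-0.0216,"dz":0,"twist":0},
  ],
)

```text
t: 16.02
eef_pos: [0.4706, 0.0311, 0.2022]
ee_rot: [-3.141, -0.001, 0.049]
force: [-0.5, 0.6, 0.8]
width: 0.0869
gripper_force: 0.0
```

Request:
move_arm(
  increments=[
    {"jaw":1,"dx":-0.024,"dy":-0.0216,"dz":0,"twist":0},
    {"jaw":1,"dx":-0.024,"dy":-0.0216,"dz":0,"twist":0},
    {"jaw":1,"dx":0,"dy":0,"dz":0,"twist":-0.1},
    {"jaw":1,"dx":0,"dy":0,"dz":0,"twist":-0.1},
    {"jaw":1,"dx":0,"dy":0,"dz":0,"twist":-0.1},
    {"jaw":1,"dx":0,"dy":0,"dz":0,"twist":-0.1},
    {"jaw":1,"dx":0,"dy":0,"dz":0,"twist":0},
    {"jaw":1,"dx":0,"dy":0,"dz":0,"twist":0},
  ],
)

```text
t: 16.68
eef_pos: [0.4217, 0.0715, 0.202]
ee_rot: [-3.141, -0.001, 0.446]
force: [-0.3, -0.3, 0.5]
width: 0.0877
gripper_force: 0.0
```

```bash
python3 - <<'E'
from fit import *;from go import go
cv2.imwrite("pics/w5.png",arm.grab_frame("wrist"))
f=fit("bracket_a",(.4325,.0769),["wrist"],[.447]);print(f,fit("divided_tray",(.605,.113),["wrist"],[-.007]),fit("tape_measure",(.447,.205),["wrist"],[-.41]))
for g in ([.4325,.0769,.447], f[1][0][1] if f else None):
    if g: go(*g,.034,off=-.0125)
E
```

```text
(1, [(np.float64(0.039), [0.432, 0.0758, 0.4664])]) None (1, [(np.float64(0.163), [0.4505, 0.2022, -0.5687])])
t 16.9 tcp [0.4217 0.0714 0.2016] yaw 0.447 | dx,dy,dz [-0.0004 -0.0003  0.1206] twist 0.0
t 16.9 tcp [0.4217 0.0714 0.2016] yaw 0.447 | dx,dy,dz [-0.0013  0.0007  0.1206] twist -0.019
```

View pics/w5.png

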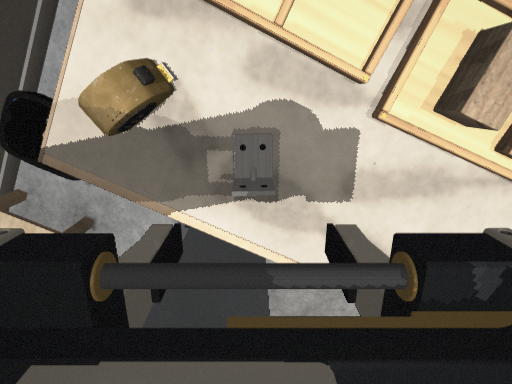

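The wrist view shows the grey bracket centred at (254,165), with the leg at the near end. Descending and gripping.

Request:
move_arm(
  increments=[
    {"jaw":1,"dx":-0.001,"dy":0.0005,"dz":0.035,"twist":-0.012},
    {"jaw":1,"dx":0,"dy":0,"dz":0.035,"twist":0},
    {"jaw":1,"dx":0,"dy":0,"dz":0.03,"twist":0},
    {"jaw":1,"dx":0,"dy":0,"dz":0.015,"twist":0},
    {"jaw":1,"dx":0,"dy":0,"dz":0.0055,"twist":0},
    {"jaw":1,"dx":0,"dy":0,"dz":0,"twist":0},
    {"jaw":-1,"dx":0,"dy":0,"dz":0,"twist":0},
    {"jaw":-1,"dx":0,"dy":0,"dz":0,"twist":0},
    {"jaw":-1,"dx":0,"dy":0,"dz":0,"twist":0},
    {"jaw":-1,"dx":0,"dy":0,"dz":0,"twist":0},
    {"jaw":-1,"dx":0,"dy":0,"dz":0,"twist":0},
    {"jaw":-1,"dx":0,"dy":0,"dz":0,"twist":0},
  ],
  force=30,
)

```text
t: 17.88
eef_pos: [0.4212, 0.0707, 0.0816]
ee_rot: [-3.141, -0.001, 0.461]
force: [0.6, -0.8, 0.2]
width: 0.053
gripper_force: 0.0
```

Request:
move_arm(
  increments=[
    {"jaw":-1,"dx":0,"dy":0,"dz":0,"twist":0},
    {"jaw":-1,"dx":0,"dy":0,"dz":0,"twist":0},
    {"jaw":-1,"dx":0,"dy":0,"dz":0,"twist":0},
    {"jaw":-1,"dx":0,"dy":0,"dz":0,"twist":0},
    {"jaw":-1,"dx":0,"dy":0,"dz":0,"twist":0},
  ],
)

```text
t: 18.3
eef_pos: [0.4211, 0.0706, 0.0812]
ee_rot: [3.142, -0.0, 0.461]
force: [-2.1, -0.7, 4.5]
width: 0.0398
gripper_force: 30.0
```

Request:
move_arm(
  increments=[
    {"jaw":-1,"dx":0,"dy":0,"dz":-0.01,"twist":0},
    {"jaw":-1,"dx":0,"dy":0,"dz":-0.025,"twist":0},
    {"jaw":-1,"dx":0,"dy":0,"dz":-0.025,"twist":0},
    {"jaw":-1,"dx":0.025,"dy":0,"dz":0,"twist":0},
    {"jaw":-1,"dx":0.035,"dy":0,"dz":0,"twist":0},
    {"jaw":-1,"dx":0.035,"dy":0,"dz":0,"twist":0},
    {"jaw":-1,"dx":0.035,"dy":0,"dz":0,"twist":0},
    {"jaw":-1,"dx":0.03,"dy":0,"dz":0,"twist":0},
    {"jaw":-1,"dx":0.02,"dy":0.001,"dz":0,"twist":0},
    {"jaw":-1,"dx":0,"dy":0,"dz":0,"twist":0.08},
    {"jaw":-1,"dx":0,"dy":0,"dz":0,"twist":0.1},
    {"jaw":-1,"dx":0,"dy":0,"dz":0,"twist":0.1},
  ],
)

```text
t: 19.3
eef_pos: [0.5825, 0.1496, 0.1397]
ee_rot: [3.141, 0.002, 0.176]
force: [0.4, -0.1, -1.6]
width: 0.0392
gripper_force: 30.0
```

Request:
move_arm(
  increments=[
    {"jaw":-1,"dx":0,"dy":0,"dz":0,"twist":0.1},
    {"jaw":-1,"dx":0,"dy":0,"dz":0,"twist":0.088},
    {"jaw":-1,"dx":0,"dy":0,"dz":0,"twist":0},
    {"jaw":-1,"dx":0,"dy":0,"dz":0,"twist":0},
  ],
)

```text
t: 19.63
eef_pos: [0.5824, 0.1496, 0.1405]
ee_rot: [3.141, 0.001, -0.004]
force: [-0.0, -0.7, -0.6]
width: 0.0394
gripper_force: 30.0
```

```bash
python3 - <<'E'
from go import *;import cv2
cv2.imwrite("pics/w6.png",arm.grab_frame("wrist"))
go(.5828,.150,-.007,.042)
E
```

```text
t 19.7 tcp [0.5824 0.1497 0.1406] yaw -0.004 | dx,dy,dz [ 0.0004 -0.0003  0.0516] twist 0.003
```

View pics/w6.png

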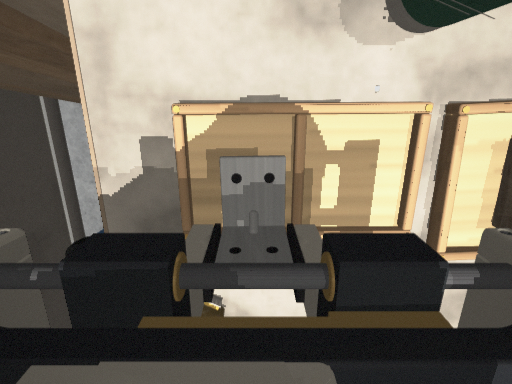

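The wrist view shows the bracket held upright at (253,205), above the left bay, which spans roughly 190–295. Lowering.

Request:
move_arm(
  increments=[
    {"jaw":-1,"dx":0,"dy":0,"dz":0.02,"twist":0},
    {"jaw":-1,"dx":0,"dy":0,"dz":0.016,"twist":0},
    {"jaw":-1,"dx":0,"dy":0,"dz":0.01,"twist":0},
    {"jaw":-1,"dx":0,"dy":0,"dz":0.004,"twist":0},
    {"jaw":-1,"dx":0,"dy":0,"dz":0.001,"twist":0},
    {"jaw":-1,"dx":0,"dy":0,"dz":0,"twist":0},
    {"jaw":-1,"dx":0,"dy":0,"dz":0.0005,"twist":0},
    {"jaw":-1,"dx":0,"dy":0,"dz":0,"twist":0},
    {"jaw":-1,"dx":0,"dy":0,"dz":0,"twist":0},
  ],
)

```text
t: 20.43
eef_pos: [0.5829, 0.1499, 0.09]
ee_rot: [-3.141, -0.001, -0.007]
force: [0.3, -0.6, -1.0]
width: 0.0396
gripper_force: 30.0
```

Request:
move_arm(
  increments=[
    {"jaw":-1,"dx":0,"dy":0,"dz":0.0005,"twist":0},
    {"jaw":-1,"dx":0,"dy":0,"dz":0,"twist":0},
    {"jaw":-1,"dx":0,"dy":0,"dz":0,"twist":0},
  ],
)

```text
t: 20.68
eef_pos: [0.5827, 0.1498, 0.0893]
ee_rot: [-3.141, -0.0, -0.007]
force: [-0.3, 0.6, -1.1]
width: 0.0398
gripper_force: 30.0
```

Request:
move_arm(
  increments=[
    {"jaw":-1,"dx":0,"dy":0,"dz":0.0005,"twist":0},
    {"jaw":-1,"dx":0,"dy":0,"dz":0,"twist":0},
    {"jaw":-1,"dx":0,"dy":0,"dz":0,"twist":0},
  ],
)

```text
t: 20.93
eef_pos: [0.5828, 0.1499, 0.0893]
ee_rot: [-3.141, -0.001, -0.006]
force: [-2.9, 0.4, 5.9]
width: 0.0394
gripper_force: 30.0
```

Request:
move_arm(
  increments=[
    {"jaw":-1,"dx":0,"dy":0,"dz":0.0003,"twist":0},
    {"jaw":-1,"dx":0,"dy":0,"dz":0,"twist":0},
    {"jaw":-1,"dx":0,"dy":0,"dz":0,"twist":0},
  ],
)

```text
t: 21.18
eef_pos: [0.5828, 0.1498, 0.0892]
ee_rot: [-3.141, -0.001, -0.006]
force: [-5.1, 0.2, 8.4]
width: 0.0399
gripper_force: 30.0
```

Request:
move_arm(
  increments=[
    {"jaw":0.15,"dx":0,"dy":0,"dz":0,"twist":0},
    {"jaw":0.15,"dx":0,"dy":0,"dz":0,"twist":0},
    {"jaw":0.15,"dx":0,"dy":0,"dz":0,"twist":0},
    {"jaw":0.15,"dx":0,"dy":0,"dz":-0.01,"twist":0},
    {"jaw":0.15,"dx":0,"dy":0,"dz":-0.03,"twist":0},
    {"jaw":0.5,"dx":0,"dy":0,"dz":-0.04,"twist":0},
    {"jaw":1,"dx":0,"dy":0,"dz":-0.035,"twist":0},
    {"jaw":1,"dx":-0.0107,"dy":0.0349,"dz":0,"twist":0},
    {"jaw":1,"dx":-0.0107,"dy":0.0349,"dz":0,"twist":0},
    {"jaw":1,"dx":-0.0107,"dy":0.0349,"dz":0,"twist":0},
    {"jaw":1,"dx":-0.0107,"dy":0.0349,"dz":0,"twist":0},
    {"jaw":1,"dx":-0.0107,"dy":0.0349,"dz":0,"twist":0},
  ],
)

```text
t: 22.18
eef_pos: [0.5272, -0.0257, 0.2042]
ee_rot: [-3.141, -0.001, -0.006]
force: [0.8, -1.0, -0.0]
width: 0.0864
gripper_force: 0.0
```

Request:
move_arm(
  increments=[
    {"jaw":1,"dx":-0.0107,"dy":0.0349,"dz":0,"twist":0},
    {"jaw":1,"dx":-0.0107,"dy":0.0349,"dz":0,"twist":0},
    {"jaw":1,"dx":-0.0107,"dy":0.0349,"dz":0,"twist":0},
    {"jaw":1,"dx":-0.0107,"dy":0.0349,"dz":0,"twist":0},
    {"jaw":1,"dx":-0.0107,"dy":0.0349,"dz":0,"twist":0},
    {"jaw":1,"dx":-0.0107,"dy":0.0349,"dz":0,"twist":0},
    {"jaw":1,"dx":-0.0107,"dy":0.0349,"dz":0,"twist":0},
    {"jaw":1,"dx":-0.0107,"dy":0.0349,"dz":0,"twist":0},
  ],
)

```text
t: 22.85
eef_pos: [0.4397, -0.3046, 0.2042]
ee_rot: [3.141, -0.001, -0.007]
force: [1.7, -0.1, -0.2]
width: 0.0878
gripper_force: 0.0
```

Request:
move_arm(
  increments=[
    {"jaw":1,"dx":0,"dy":0,"dz":0,"twist":0.1},
    {"jaw":1,"dx":0,"dy":0,"dz":0,"twist":0.1},
    {"jaw":1,"dx":0,"dy":0,"dz":0,"twist":0.1},
    {"jaw":1,"dx":0,"dy":0,"dz":0,"twist":0.105},
    {"jaw":1,"dx":0,"dy":0,"dz":0,"twist":0},
    {"jaw":1,"dx":0,"dy":0,"dz":0,"twist":0},
  ],
)

```text
t: 23.35
eef_pos: [0.4405, -0.3031, 0.2038]
ee_rot: [3.142, -0.001, -0.409]
force: [0.1, 0.3, 0.1]
width: 0.0876
gripper_force: 0.0
```

```bash
python3 - <<'E'
from fit import *;from go import go
cv2.imwrite("pics/w7.png",arm.grab_frame("wrist"))
f=fit("bracket_a",(.452,-.308),["wrist"],[-.411]);print(f)
for g in ([.452,-.3081,-.411], f[1][0][1] if f else None):
    if g: go(*g,.034,off=-.0125)
E
```

```text
(1, [(np.float64(0.037), [0.4514, -0.3086, -0.3916])])
t 23.4 tcp [ 0.4405 -0.3029  0.2036] yaw -0.408 | dx,dy,dz [1.000e-04 2.000e-04 1.226e-01] twist 0.003
t 23.4 tcp [ 0.4405 -0.3029  0.2036] yaw -0.408 | dx,dy,dz [-0.0003  0.0011  0.1226] twist -0.017
```

View pics/w7.png

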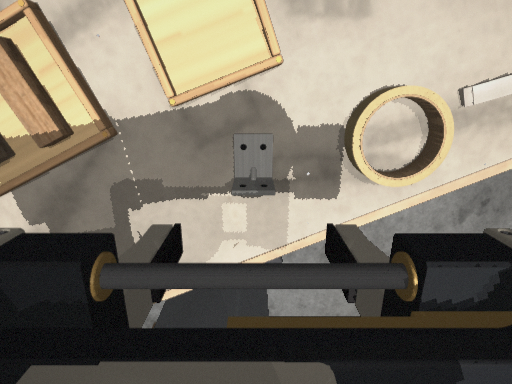

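The wrist view shows the grey bracket at (253,165), centred. The masking tape at (400,135) is clear of the fingers. Gripping.

Request:
move_arm(
  increments=[
    {"jaw":1,"dx":0,"dy":0.0006,"dz":0.035,"twist":-0.008},
    {"jaw":1,"dx":0,"dy":0,"dz":0.035,"twist":0},
    {"jaw":1,"dx":0,"dy":0,"dz":0.03,"twist":0},
    {"jaw":1,"dx":0,"dy":0,"dz":0.016,"twist":0},
    {"jaw":1,"dx":0,"dy":0,"dz":0.0065,"twist":0},
    {"jaw":1,"dx":0,"dy":0,"dz":0,"twist":0},
    {"jaw":-1,"dx":0,"dy":0,"dz":0,"twist":0},
    {"jaw":-1,"dx":0,"dy":0,"dz":0,"twist":0},
    {"jaw":-1,"dx":0,"dy":0,"dz":0,"twist":0},
    {"jaw":-1,"dx":0,"dy":0,"dz":0,"twist":0},
    {"jaw":-1,"dx":0,"dy":0,"dz":0,"twist":0},
    {"jaw":-1,"dx":0,"dy":0,"dz":0,"twist":0},
  ],
)

```text
t: 24.45
eef_pos: [0.4405, -0.3036, 0.0814]
ee_rot: [-3.141, -0.001, -0.404]
force: [0.6, -0.7, -0.7]
width: 0.0535
gripper_force: 0.0
```

Request:
move_arm(
  increments=[
    {"jaw":-1,"dx":0,"dy":0,"dz":0,"twist":0},
    {"jaw":-1,"dx":0,"dy":0,"dz":0,"twist":0},
    {"jaw":-1,"dx":0,"dy":0,"dz":0,"twist":0},
    {"jaw":-1,"dx":0,"dy":0,"dz":0,"twist":0},
    {"jaw":-1,"dx":0,"dy":0,"dz":0,"twist":0},
  ],
)

```text
t: 24.87
eef_pos: [0.4403, -0.3035, 0.0809]
ee_rot: [3.142, -0.0, -0.404]
force: [-0.8, 0.4, 3.3]
width: 0.0395
gripper_force: 30.0
```

Request:
move_arm(
  increments=[
    {"jaw":-1,"dx":0,"dy":0,"dz":-0.01,"twist":0},
    {"jaw":-1,"dx":0,"dy":0,"dz":-0.03,"twist":0},
    {"jaw":-1,"dx":0,"dy":0,"dz":-0.03,"twist":0},
    {"jaw":-1,"dx":0,"dy":0,"dz":-0.01,"twist":0},
    {"jaw":-1,"dx":-0.0012,"dy":-0.025,"dz":0,"twist":0},
    {"jaw":-1,"dx":-0.0012,"dy":-0.035,"dz":0,"twist":0},
    {"jaw":-1,"dx":-0.0012,"dy":-0.037,"dz":0,"twist":0},
    {"jaw":-1,"dx":-0.0012,"dy":-0.037,"dz":0,"twist":0},
    {"jaw":-1,"dx":-0.0012,"dy":-0.037,"dz":0,"twist":0},
    {"jaw":-1,"dx":-0.0012,"dy":-0.037,"dz":0,"twist":0},
    {"jaw":-1,"dx":-0.0012,"dy":-0.037,"dz":0,"twist":0},
    {"jaw":-1,"dx":-0.0012,"dy":-0.037,"dz":0,"twist":0},
  ],
)

```text
t: 25.87
eef_pos: [0.5423, -0.0386, 0.1611]
ee_rot: [-3.141, -0.0, -0.404]
force: [0.2, 0.5, -0.7]
width: 0.0397
gripper_force: 30.0
```

Request:
move_arm(
  increments=[
    {"jaw":-1,"dx":-0.0012,"dy":-0.037,"dz":0,"twist":0},
    {"jaw":-1,"dx":-0.0015,"dy":-0.035,"dz":0,"twist":0},
    {"jaw":-1,"dx":-0.0015,"dy":-0.028,"dz":0,"twist":0},
    {"jaw":-1,"dx":-0.001,"dy":-0.015,"dz":0,"twist":0},
    {"jaw":-1,"dx":0,"dy":0,"dz":0,"twist":-0.09},
    {"jaw":-1,"dx":0,"dy":0,"dz":0,"twist":-0.1},
    {"jaw":-1,"dx":0,"dy":0,"dz":0,"twist":-0.1},
    {"jaw":-1,"dx":0,"dy":0,"dz":0,"twist":-0.107},
    {"jaw":-1,"dx":0,"dy":0,"dz":0,"twist":0},
    {"jaw":-1,"dx":0,"dy":0,"dz":0,"twist":0},
  ],
)

```text
t: 26.7
eef_pos: [0.5823, 0.067, 0.1608]
ee_rot: [3.142, 0.0, -0.01]
force: [0.3, 0.2, -1.3]
width: 0.0395
gripper_force: 30.0
```

```bash
python3 - <<'E'
from go import *;import cv2
cv2.imwrite("pics/w8.png",arm.grab_frame("wrist"))
go(.5828,.0675,-.007,.0419)
E
```

```text
t 26.8 tcp [0.5824 0.067  0.1608] yaw -0.011 | dx,dy,dz [ 0.0004 -0.0005  0.0719] twist -0.004
```

View pics/w8.png

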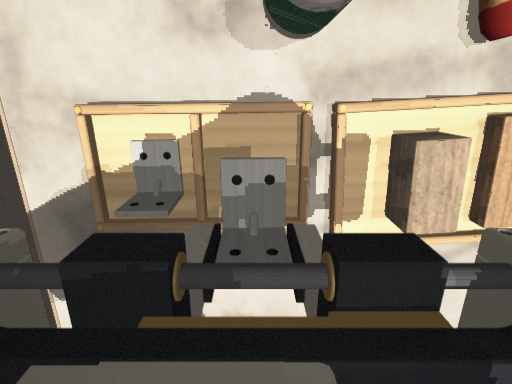

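The wrist view shows the first bracket standing in the left bay at (152,175) and the held bracket over the right bay at (253,205). Both offcuts lie in the tray on the right. Lowering.

Request:
move_arm(
  increments=[
    {"jaw":-1,"dx":0.0004,"dy":-0.0005,"dz":0.025,"twist":0},
    {"jaw":-1,"dx":0,"dy":0,"dz":0.025,"twist":0},
    {"jaw":-1,"dx":0,"dy":0,"dz":0.014,"twist":0},
    {"jaw":-1,"dx":0,"dy":0,"dz":0.006,"twist":0},
    {"jaw":-1,"dx":0,"dy":0,"dz":0.001,"twist":0},
    {"jaw":-1,"dx":0,"dy":0,"dz":0,"twist":0},
    {"jaw":-1,"dx":0,"dy":0,"dz":0.0005,"twist":0},
    {"jaw":-1,"dx":0,"dy":0,"dz":0,"twist":0},
    {"jaw":-1,"dx":0,"dy":0,"dz":0,"twist":0},
  ],
)

```text
t: 27.5
eef_pos: [0.5833, 0.068, 0.0898]
ee_rot: [-3.141, -0.001, -0.007]
force: [0.1, 0.8, -2.3]
width: 0.0395
gripper_force: 30.0
```

Request:
move_arm(
  increments=[
    {"jaw":-1,"dx":0,"dy":0,"dz":0.0005,"twist":0},
    {"jaw":-1,"dx":0,"dy":0,"dz":0,"twist":0},
    {"jaw":-1,"dx":0,"dy":0,"dz":0,"twist":0},
  ],
)

```text
t: 27.75
eef_pos: [0.583, 0.0679, 0.0889]
ee_rot: [-3.141, -0.0, -0.007]
force: [0.2, -1.4, -2.5]
width: 0.0396
gripper_force: 30.0
```

Request:
move_arm(
  increments=[
    {"jaw":-1,"dx":0,"dy":0,"dz":0.0006,"twist":0},
    {"jaw":-1,"dx":0,"dy":0,"dz":0,"twist":0},
    {"jaw":-1,"dx":0,"dy":0,"dz":0,"twist":0},
  ],
)

```text
t: 28.0
eef_pos: [0.5831, 0.0679, 0.0886]
ee_rot: [-3.142, -0.0, -0.007]
force: [-1.5, 0.9, 4.8]
width: 0.0397
gripper_force: 30.0
```

Request:
move_arm(
  increments=[
    {"jaw":-1,"dx":0,"dy":0,"dz":0.0003,"twist":0},
    {"jaw":-1,"dx":0,"dy":0,"dz":0,"twist":0},
    {"jaw":-1,"dx":0,"dy":0,"dz":0,"twist":0},
  ],
)

```text
t: 28.25
eef_pos: [0.5831, 0.0679, 0.0886]
ee_rot: [-3.142, -0.0, -0.007]
force: [-3.5, 0.1, 7.5]
width: 0.0397
gripper_force: 30.0
```

Request:
move_arm(
  increments=[
    {"jaw":0.15,"dx":0,"dy":0,"dz":0,"twist":0},
    {"jaw":0.15,"dx":0,"dy":0,"dz":0,"twist":0},
    {"jaw":0.15,"dx":0,"dy":0,"dz":0,"twist":0},
    {"jaw":0.15,"dx":0,"dy":0,"dz":-0.01,"twist":0},
    {"jaw":0.15,"dx":0,"dy":0,"dz":-0.03,"twist":0},
    {"jaw":0.5,"dx":0,"dy":0,"dz":-0.04,"twist":0},
    {"jaw":1,"dx":0,"dy":0,"dz":-0.04,"twist":0},
    {"jaw":1,"dx":-0.027,"dy":-0.027,"dz":-0.01,"twist":0},
    {"jaw":1,"dx":-0.027,"dy":-0.027,"dz":-0.01,"twist":0},
    {"jaw":1,"dx":-0.027,"dy":-0.027,"dz":-0.01,"twist":0},
    {"jaw":1,"dx":-0.027,"dy":-0.027,"dz":-0.01,"twist":0},
    {"jaw":1,"dx":-0.027,"dy":-0.027,"dz":-0.01,"twist":0},
  ],
)

```text
t: 29.25
eef_pos: [0.4476, 0.2044, 0.2591]
ee_rot: [-3.141, -0.001, -0.007]
force: [0.7, 0.6, -0.0]
width: 0.0866
gripper_force: 0.0
```

Request:
move_arm(
  increments=[
    {"jaw":1,"dx":0,"dy":0,"dz":0,"twist":0.11},
    {"jaw":1,"dx":0,"dy":0,"dz":0,"twist":0.11},
    {"jaw":1,"dx":0,"dy":0,"dz":0,"twist":0.11},
    {"jaw":1,"dx":0,"dy":0,"dz":0,"twist":0.11},
    {"jaw":1,"dx":0,"dy":0,"dz":0,"twist":0},
    {"jaw":1,"dx":0,"dy":0,"dz":0,"twist":0},
  ],
)

```text
t: 29.75
eef_pos: [0.4489, 0.2038, 0.2584]
ee_rot: [-3.141, -0.0, -0.443]
force: [0.5, -0.4, 0.6]
width: 0.0878
gripper_force: 0.0
```

```bash
python3 - <<'E'
from fit import *;from go import go
im=arm.grab_frame("wrist")
f=fit("tape_measure",(.447,.205),["wrist"],[-.42,-.6]);print(f, [np.round(d['position'],3).tolist() for d in arm.pinpoint("wrist","tape_measure")])
i=arm.camera_info("wrist")
for p,c in(((.447,.205,-.42),(255,0,0)),(f[1][0][1] if f else (.447,.205,-.42),(0,255,0))):
    q=proj(pose(M["tape_measure"][0],p),i)
    for z in(0,1):
        cv2.polylines(im,[np.int32(q[[z,2+z,6+z,4+z]])],1,c,1)
cv2.imwrite("pics/w9.png",im)
go(*(f[1][0][1] if f else (.447,.205,-.42)),.034)
E
```

```text
(1, [(np.float64(0.129), [0.4525, 0.203, -0.4881]), (np.float64(0.129), [0.4525, 0.203, -0.4877])]) [[0.453, 0.21, 0.001], [0.597, 0.151, 0.008]]
t 29.9 tcp [0.449  0.2037 0.258 ] yaw -0.444 | dx,dy,dz [ 0.0034 -0.0009  0.177 ] twist 0.044
```

View pics/w9.png

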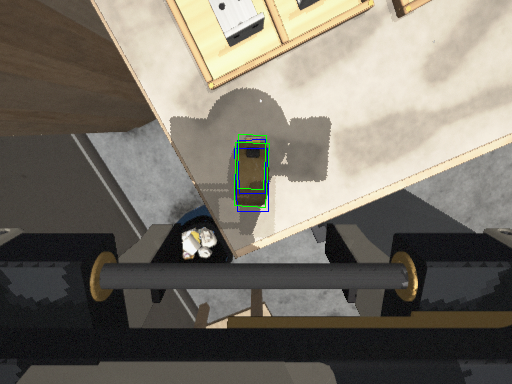

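The wrist view shows the tape measure at (252,172), lined up with the gripper to within about 0.04 rad. The panel at upper left is close to the gripper's left end, so I'll go straight down in the present orientation.

Request:
move_arm(
  increments=[
    {"jaw":1,"dx":-0.002,"dy":-0.0005,"dz":0.03,"twist":0},
    {"jaw":1,"dx":0,"dy":0,"dz":0.035,"twist":0},
    {"jaw":1,"dx":0,"dy":0,"dz":0.035,"twist":0},
    {"jaw":1,"dx":0,"dy":0,"dz":0.035,"twist":0},
    {"jaw":1,"dx":0,"dy":0,"dz":0.025,"twist":0},
    {"jaw":1,"dx":0,"dy":0,"dz":0.012,"twist":0},
    {"jaw":1,"dx":0,"dy":0,"dz":0.005,"twist":0},
    {"jaw":1,"dx":0,"dy":0,"dz":0,"twist":0},
    {"jaw":1,"dx":0,"dy":0,"dz":0,"twist":0},
  ],
)

```text
t: 30.65
eef_pos: [0.4478, 0.2054, 0.0814]
ee_rot: [-3.141, -0.0, -0.446]
force: [-0.2, -1.0, 0.1]
width: 0.0877
gripper_force: 0.0
```

Request:
move_arm(
  increments=[
    {"jaw":-1,"dx":0,"dy":0,"dz":0,"twist":0},
    {"jaw":-1,"dx":0,"dy":0,"dz":0,"twist":0},
    {"jaw":-1,"dx":0,"dy":0,"dz":0,"twist":0},
    {"jaw":-1,"dx":0,"dy":0,"dz":0,"twist":0},
    {"jaw":-1,"dx":0,"dy":0,"dz":0,"twist":0},
    {"jaw":-1,"dx":0,"dy":0,"dz":0,"twist":0},
    {"jaw":-1,"dx":0,"dy":0,"dz":0,"twist":0},
    {"jaw":-1,"dx":0,"dy":0,"dz":0,"twist":0},
    {"jaw":-1,"dx":0,"dy":0,"dz":0,"twist":0},
    {"jaw":-1,"dx":0,"dy":0,"dz":0,"twist":0},
    {"jaw":-1,"dx":0,"dy":0,"dz":0,"twist":0},
    {"jaw":-1,"dx":0,"dy":0,"dz":0,"twist":0},
  ],
)

```text
t: 31.65
eef_pos: [0.4475, 0.2053, 0.0809]
ee_rot: [-3.141, -0.0, -0.447]
force: [-0.4, 0.2, -0.4]
width: 0.0341
gripper_force: 29.9
```

Request:
move_arm(
  increments=[
    {"jaw":-1,"dx":0,"dy":0,"dz":-0.01,"twist":0},
    {"jaw":-1,"dx":0,"dy":0,"dz":-0.025,"twist":0},
    {"jaw":-1,"dx":0,"dy":0,"dz":-0.03,"twist":0},
    {"jaw":-1,"dx":0,"dy":0,"dz":-0.025,"twist":0},
    {"jaw":-1,"dx":0.011,"dy":0.013,"dz":0,"twist":0},
    {"jaw":-1,"dx":0.022,"dy":0.0259,"dz":0,"twist":0},
    {"jaw":-1,"dx":0.022,"dy":0.0259,"dz":0,"twist":0},
    {"jaw":-1,"dx":0.022,"dy":0.0259,"dz":0,"twist":0},
    {"jaw":-1,"dx":0.022,"dy":0.0259,"dz":0,"twist":0},
    {"jaw":-1,"dx":0.022,"dy":0.0259,"dz":0,"twist":0},
    {"jaw":-1,"dx":0.022,"dy":0.0259,"dz":0,"twist":0},
    {"jaw":-1,"dx":0.022,"dy":0.0259,"dz":0,"twist":0},
  ],
)

```text
t: 32.65
eef_pos: [0.5117, -0.0432, 0.1705]
ee_rot: [3.141, 0.001, -0.447]
force: [0.1, 1.2, -1.9]
width: 0.0339
gripper_force: 29.9
```

Request:
move_arm(
  increments=[
    {"jaw":-1,"dx":0.022,"dy":0.0259,"dz":0,"twist":0},
    {"jaw":-1,"dx":0.022,"dy":0.0259,"dz":0,"twist":0},
    {"jaw":-1,"dx":0.022,"dy":0.0259,"dz":0,"twist":0},
    {"jaw":-1,"dx":0.022,"dy":0.0259,"dz":0,"twist":0},
    {"jaw":-1,"dx":0.022,"dy":0.0259,"dz":0,"twist":0},
    {"jaw":-1,"dx":0.022,"dy":0.0259,"dz":0,"twist":0},
    {"jaw":-1,"dx":0.022,"dy":0.0259,"dz":0,"twist":0},
    {"jaw":-1,"dx":0.022,"dy":0.0259,"dz":0,"twist":0},
    {"jaw":-1,"dx":0.011,"dy":0.013,"dz":0,"twist":0},
    {"jaw":-1,"dx":0,"dy":0,"dz":0,"twist":-0.09},
    {"jaw":-1,"dx":0,"dy":0,"dz":0,"twist":-0.1},
    {"jaw":-1,"dx":0,"dy":0,"dz":0,"twist":-0.1},
  ],
)

```text
t: 33.65
eef_pos: [0.5847, -0.3213, 0.1694]
ee_rot: [-3.141, 0.003, -0.154]
force: [0.4, 0.5, -2.4]
width: 0.0342
gripper_force: 29.9
```

Request:
move_arm(
  increments=[
    {"jaw":-1,"dx":0,"dy":0,"dz":0,"twist":-0.1},
    {"jaw":-1,"dx":0,"dy":0,"dz":0,"twist":0},
    {"jaw":-1,"dx":0,"dy":0,"dz":0,"twist":0},
  ],
)

```text
t: 33.9
eef_pos: [0.5852, -0.3207, 0.1701]
ee_rot: [-3.141, 0.001, -0.06]
force: [0.3, 0.4, -1.6]
width: 0.0339
gripper_force: 29.9
```

```bash
python3 - <<'E'
from go import *;import cv2
cv2.imwrite("pics/w10.png",arm.grab_frame("wrist"))
go(.586,-.320,-.05,.0419)
E
```

```text
t 34.0 tcp [ 0.5853 -0.3207  0.1703] yaw -0.06 | dx,dy,dz [ 0.0007 -0.0007  0.0814] twist -0.01
```

View pics/w10.png

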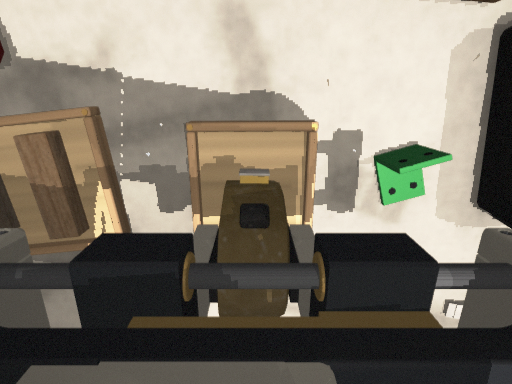

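The wrist view shows the tape measure held upright at (253,245) over the small tray. The green look-alike at (405,175) is clear. Lowering.

Request:
move_arm(
  increments=[
    {"jaw":-1,"dx":0,"dy":-0.0005,"dz":0.025,"twist":0},
    {"jaw":-1,"dx":0,"dy":0,"dz":0.03,"twist":0},
    {"jaw":-1,"dx":0,"dy":0,"dz":0.018,"twist":0},
    {"jaw":-1,"dx":0,"dy":0,"dz":0.006,"twist":0},
    {"jaw":-1,"dx":0,"dy":0,"dz":0.0015,"twist":0},
    {"jaw":-1,"dx":0,"dy":0,"dz":0,"twist":0},
    {"jaw":-1,"dx":0,"dy":0,"dz":0.0005,"twist":0},
    {"jaw":-1,"dx":0,"dy":0,"dz":0,"twist":0},
    {"jaw":-1,"dx":0,"dy":0,"dz":0,"twist":0},
  ],
)

```text
t: 34.7
eef_pos: [0.5861, -0.3204, 0.0906]
ee_rot: [3.141, -0.001, -0.057]
force: [0.1, -0.4, -2.4]
width: 0.0341
gripper_force: 30.0
```

Request:
move_arm(
  increments=[
    {"jaw":-1,"dx":0,"dy":0,"dz":0.0005,"twist":0},
    {"jaw":-1,"dx":0,"dy":0,"dz":0,"twist":0},
    {"jaw":-1,"dx":0,"dy":0,"dz":0,"twist":0},
  ],
)

```text
t: 34.95
eef_pos: [0.5858, -0.3203, 0.0896]
ee_rot: [3.142, -0.0, -0.057]
force: [-0.7, -0.0, -2.0]
width: 0.0337
gripper_force: 30.0
```

Request:
move_arm(
  increments=[
    {"jaw":-1,"dx":0,"dy":0,"dz":0.0007,"twist":0},
    {"jaw":-1,"dx":0,"dy":0,"dz":0,"twist":0},
    {"jaw":-1,"dx":0,"dy":0,"dz":0,"twist":0},
  ],
)

```text
t: 35.2
eef_pos: [0.5859, -0.3204, 0.0889]
ee_rot: [3.141, -0.0, -0.057]
force: [-0.7, -0.1, 0.9]
width: 0.034
gripper_force: 30.0
```

Request:
move_arm(
  increments=[
    {"jaw":-1,"dx":0,"dy":0,"dz":0.0004,"twist":0},
    {"jaw":-1,"dx":0,"dy":0,"dz":0,"twist":0},
    {"jaw":-1,"dx":0,"dy":0,"dz":0,"twist":0},
  ],
)

```text
t: 35.45
eef_pos: [0.5859, -0.3204, 0.0888]
ee_rot: [3.141, -0.0, -0.057]
force: [-2.1, 1.9, 4.6]
width: 0.0342
gripper_force: 30.0
```

Contact. Releasing and rising clear for the final check.

Request:
move_arm(
  increments=[
    {"jaw":0.1,"dx":0,"dy":0,"dz":0,"twist":0},
    {"jaw":0.1,"dx":0,"dy":0,"dz":0,"twist":0},
    {"jaw":0.1,"dx":0,"dy":0,"dz":0,"twist":0},
    {"jaw":0.1,"dx":0,"dy":0,"dz":-0.01,"twist":0},
    {"jaw":0.1,"dx":0,"dy":0,"dz":-0.03,"twist":0},
    {"jaw":0.5,"dx":0,"dy":0,"dz":-0.04,"twist":0},
    {"jaw":1,"dx":0,"dy":0,"dz":-0.04,"twist":0},
    {"jaw":1,"dx":-0.03,"dy":0,"dz":-0.02,"twist":0},
    {"jaw":1,"dx":-0.035,"dy":0,"dz":-0.01,"twist":0},
    {"jaw":1,"dx":-0.035,"dy":0,"dz":0,"twist":0},
    {"jaw":1,"dx":-0.03,"dy":0,"dz":0,"twist":0},
    {"jaw":1,"dx":0,"dy":0,"dz":0,"twist":0},
  ],
)

```text
t: 36.45
eef_pos: [0.451, -0.3123, 0.2397]
ee_rot: [-3.141, -0.0, -0.058]
force: [-0.5, 0.8, -0.9]
width: 0.0857
gripper_force: 0.0
```

```bash
python3 - <<'E'
from station import arm
import cv2,numpy as np
a=arm.grab_frame("top")[140:280,120:390];w=arm.grab_frame("scene")[90:350,60:400]
cv2.imwrite("pics/fin.png",np.vstack([cv2.resize(a,(560,290)),cv2.resize(w,(400,305)) if 0 else cv2.copyMakeBorder(cv2.resize(w,(400,306)),0,0,0,160,cv2.BORDER_CONSTANT)]))
s=arm.get_state();print(s['t'],s['force'],s['width'])
E
```

```text
36.55 [0.04527115 0.00524763 0.04235808] 0.08701834421261162
```

View pics/fin.png

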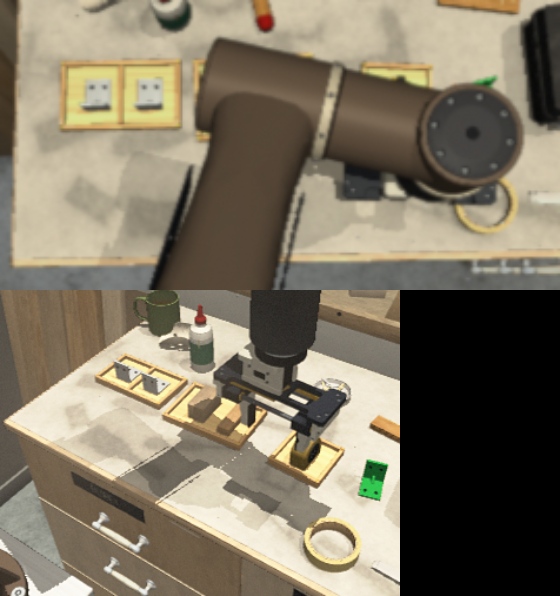

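The top crop shows both brackets standing, one per bay, at (97,95) and (149,92). The scene crop shows both offcuts flat in the plain tray at (203,403) and (235,412), and the tape measure upright in the small tray at (303,455). The glue bottle and masking tape look unmoved. Handing in.

```bash
python3 -c "from station import arm;print(arm.job_done())"
```

```text
the job is handed in; nothing more can be done
None
```

I handed the job in at about 37 s: both offcuts are side by side in the large tray, one grey bracket stands in each bay, and the tape measure is upright in the small tray. I never touched the glue bottle, the masking tape or the green look-alike; the hand-in gave no verdict.

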